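# Set a board holder to its line and lay the circuit board in it

### The arm

A 6-joint arm with a two-finger parallel gripper is mounted at the origin on a cart in front of the work surface, level with it; the furniture and walls round the work are solid. World frame = base frame: x ahead of the robot, y to its left, z up, the work surface at z = 0. Lengths are in m, angles in rad, forces in N, time in s.
With the tool pointing down it reaches from about 0.3 to 0.875 m from the base axis. Payload 4.2 kg.
Tool frame: the origin (TCP) lies midway between the tips of the shut fingers; the grasp point (between the pads) lies 19 mm behind it; x points along the fingers, z is the direction in which the jaws open and shut, and the axes are right-handed (so a half turn about x gives the same grasp; the last joint's range is limited). The gripper opens to 85 mm and grips with 20 to 120 N. Pads are 22 mm wide; open, the fingers measure 114 mm over their backs; the gripper's body (76 mm by 85 mm) begins 54 mm behind the grasp point. The pads swing forward as they close: fully open they stand 13 mm farther back than shut.
Start: joints at [1.259, 0.32, 1.565, -0, 1.257, -0.02], TCP at [0.165, 0.551, 0.231] pointing down, gripper open.
Joint ranges: [-3.11, 3.11], [-0.84, 2.01], [0.21, 2.61], [-1.34, 4.49], [0.05, 2.63], [-2.56, 2.56]. Speed limits (rad/s): [2.57, 2.57, 3.14, 3.14, 3.14, 3.14].

### API

Orientations are given as a unit quaternion [w, x, y, z].
In Python, from workcell import sense, read_camera, camera_model, finish_job, spot_in gives the robot as it stands.
- The arm moves only by the tool send_rows, never from a script. Its argument "commands" is a list that holds one entry, the list of rows, each a list of 5 numbers: the shift along the tool's x, y, z in m, then the turn about the tool's x in rad, then the finger opening in m, from 0 to 0.0854. A call has 1 to 12 rows; each row is the pose to reach, as a shift and turn from the pose measured when the call began, along the tool's axes at that moment; what a row does not reach only later rows make up. A row lasts 1/8 s, in which the tool goes at most 62.5 mm and 10.7 degrees, less where a joint would pass 70% of its speed; a pose out of reach is approached as far as the arm can. A call with a gripper value outside its range is refused whole. The fingers move at their own pace and stop on an object; "grip_force" is the grip in N (left out, the last holds). Time passes only in rows, so rows that repeat a pose let the fingers close. It gives the time, the measured TCP pose, the force and the opening at its end, in the units of the state.
- sense(): the state, without advancing time (a new reading comes with each control period).
- read_camera(name): name is "scene" or "top" or "wrist"; returns the picture (420x560x3 uint8, red, green, blue); there is no depth.
- camera_model(name): a dict with "K" (3x3 intrinsics, pixels), "distortion" ([k1, k2, p1, p2, k3] as OpenCV has them; the pictures are not rectified), "extrinsics" (4x4, takes a point from world to camera coordinates). Camera axes: x right, y up, looking along -z (the intrinsics and any distortion apply to the point x, -y, -z); pixel columns grow to the right and rows downward; lengths in m; the calibration is good to about 2 mm. A picture is of the moment at which its call begins: read the wrist's pose just before it. camera_model takes no time and is no camera call; for the wrist camera it gives the pose at the moment of the call.
- finish_job(): hands the job in, once; it reports no verdict.
Trained networks look in the newest picture that a camera, given by its name, has taken for a name from the list of things; names that differ only in an ending like _2 or _b are one class to them, and where a whole thing is asked for, a point or a joint stands for the part that bears it (a point fixed in the world has none). Each returns a list of dicts, best first, with "p" (0 to 1); they miss things now and then, are a little off and sometimes report something else, mostly with a low value. They report only what shows in the picture. A call takes as long as a camera call. They do not tell look-alikes from the thing itself.
- spot_in(camera, query): "xyz" ([x, y, z] in m, in world coordinates, good to about 4 mm: the middle of the surface that is visible of it).
The state is a dict: "t": time; "joint_pos": joint angles; "qvel": joint speeds; "tau": joint torques, N m; "position": TCP position; "orientation": TCP orientation; "wrist_force": force on the tool from outside, world axes, zero at the start; "moment": the same for the moment, N m; "finger_gap": opening from 0.0 (shut) to 1.0 (fully open).
Only numpy, scipy, OpenCV 4.12 (cv2) and the standard library are available. Lean on these libraries where they do the work, as an engineer would, in place of code of your own. Each camera call takes 0.05 s, during which the arm holds its last target.

### The job

Get the small circuit board ready for rework: first nudge the stiff sliding rail of the board holder shut until its pointer stands on the long scribed line, without running past the line. Then lift the board off the foam block and lower it gently, component side up, onto the ledges of the two rails, so that it lies flat and square between the rail walls, centred with no edge sticking out beyond the ends of the rails, and with the pointer still on the line. Leave everything else where it lies.

Things in the scene. Friction and masses are not known exactly. Their poses are not given: they have to be found in the camera images.
- holder: Board holder, fixed: grey base 112 x 222 mm, two aluminium rails 64 mm long (along its x) facing each other across its y; the -y rail is fixed, the +y rail slides along y on two rods (tops 25 mm above the bench). Low end block (28 mm high) 128 to 142 mm out along +y. Origin: on the bench, midway between the rail walls as they stand with the pointer on the line; z up.
- jaw (a joint): Sliding rail: its distance from the line in m. 0 = pointer on the long scribed line, positive = rails further apart (towards holder +y), negative = run past the line. Starts 18 to 40 mm open; travel -25 to +48 mm. Stiff: takes about 6 N to move and stays where it is left.
- thumb (a point): Middle of the outer (+y) face of the sliding rail's thumb plate, 45 mm above the bench; push it towards holder -y to close the rails. The plate is 30 mm wide along x, 7 mm thick, its top 58 mm above the bench. Moves with the rail; axes as the holder's.
- index (a point): Tip of the dark steel pointer on the sliding rail, 17 mm above the bench, over the white graduated strip on the holder's -x side. Moves with the rail; axes as the holder's.
- line (a point): Middle of the long scribed line, 1.6 mm wide, the only one that crosses the whole white strip (the ticks every 5 mm are short); it runs along the holder's x. The pointer is on it when index and line have the same y in the holder's frame.
- seat (a point): Board's place: midway between the rails at ledge height, 40 mm above the bench; axes as the holder's. Each rail has an inner ledge 7 mm wide, a wall 2.5 mm high above it and a steep lead-in (3.5 mm wider) up to the rail top at 48.5 mm. At the line the walls are 74 mm apart, the ledges' inner edges 60 mm; between them, above the rods, all is open from both x ends.
- foam: Black foam block, fixed, 30 (x) x 52 (y) x 26 mm high, on which the board lies. Origin at the centre of its underside.
- board_mid (a point): Centre of the small circuit board's plate (loose, about 25 g): 50 mm along its x, 70 along its y, 2 thick, parts on top up to 10 mm above its underside; point 1 mm above the underside. Lies on the foam block, overhanging its sides by about 10 mm: grip the two long edges, across 50 mm, tips up to 15 mm below it. Its 70 mm span the rails (y along holder y, either way round). Its z points up.
- loupe: Black bench loupe, 44 mm across, 34 mm high, loose, a bystander. Origin at the centre of its underside.
- tin: Round white tin, 51 mm across, 24 mm high, loose, a bystander. Origin at the centre of its underside.
- tape: Roll of black tape, 62 mm across, 19 mm high, loose, a bystander. Origin at the centre of its underside.
- flux_syringe: Syringe 120 mm long, 26 mm wide, 17 mm high, lying on the bench, loose, a bystander. Origin at the centre of its underside.
- big_board: Larger circuit board, 60 x 86 x 10 mm, lying flat on the bench, loose, a bystander. Origin at the centre of its underside.
- tweezers: Straight steel tweezers, 12 x 119 x 9 mm, lying on the bench, loose, a bystander. Origin at the centre of its underside.
Not all that is in view belongs to the job. What is shaped like the part that bears board_mid but purple or red is not meant.

How it is judged:
By the outcome, as a careful person would: the job done as asked, in the order asked, and still so for the second after the job is handed in, with the robot touching nothing.
It also fails if it takes over 61 s, if anything falls off the work surface, if the arm or the gripper's body presses on something with over 40 N, if the wrist force passes 120 N, or if a joint passes its speed limit or range.

## Working session

There is one attempt and no reset: what is moved stays moved. The work goes in short steps, Python scripts to look and compute and a tool call to move; the robot and the scene stay as the last step left them, time stands still between calls to the robot, and variables do not carry over. Pictures are saved under pics/ and viewed, and the job is handed in when it is done.

Besides the shell and the picture viewer there is one more tool, called after "Call:" by a JSON object that holds its "method" and its "body", one argument or row to a line. send_rows: Moves the arm, as the interface text tells. Its arguments: {"type":"object","properties":{"commands":{"type":"array"},"grip_force":{"type":"number"}},"required":["commands"]}

```bash
mkdir -p pics; ls; python3 - <<'E'
from workcell import *
import cv2,numpy as np
np.set_printoptions(precision=4,suppress=True)
s=sense();print(s)
for n in ["scene","top","wrist"]:
    im=read_camera(n);cv2.imwrite(f"pics/{n}0.png",im[:,:,::-1])
    m=camera_model(n);print(n,m)
E
```

```text
pics
{'t': 0.0, 'joint_pos': array([ 1.259 ,  0.3203,  1.5657, -0.    ,  1.2574, -0.02  ]), 'qvel': array([-0.0006, -0.0004, -0.0003,  0.0003,  0.0004,  0.0009]), 'tau': array([  0.0002, -41.5504, -23.4157,  -0.    ,   0.0082,  -0.    ]), 'position': array([0.1653, 0.5502, 0.2305]), 'orientation': array([ 0.5669, -0.4224,  0.5679,  0.4216]), 'wrist_force': array([0.0147, 0.1299, 1.0683]), 'moment': array([ 0.0255,  0.0442, -0.035 ]), 'finger_gap': 0.9977969930610259}
scene {'K': array([[473.4298,   0.    , 271.8384],
       [  0.    , 473.4298, 211.8032],
       [  0.    ,   0.    ,   1.    ]]), 'distortion': array([0.0463, 0.    , 0.    , 0.    , 0.    ]), 'extrinsics': array([[ 0.5842, -0.8115,  0.0123, -0.3621],
       [ 0.6269,  0.4609,  0.6282, -0.3234],
       [-0.5154, -0.3593,  0.778 , -1.1105],
       [ 0.    ,  0.    ,  0.    ,  1.    ]])}
top {'K': array([[401.1905,   0.    , 280.3892],
       [  0.    , 401.1905, 211.7699],
       [  0.    ,   0.    ,   1.    ]]), 'distortion': array([-0.0443,  0.    ,  0.    ,  0.    ,  0.    ]), 'extrinsics': array([[ 0.0241, -0.9997, -0.0063, -0.0717],
       [ 0.9966,  0.0235,  0.0787, -0.5456],
       [-0.0785, -0.0082,  0.9969, -1.0629],
       [ 0.    ,  0.    ,  0.    ,  1.    ]])}
wrist {'K': array([[294.5064,   0.    , 278.7199],
       [  0.    , 294.5064, 206.5615],
       [  0.    ,   0.    ,   1.    ]]), 'distortion': array([-0.0015,  0.    ,  0.    ,  0.    ,  0.    ]), 'extrinsics': array([[ 0.2873,  0.9578, -0.0004, -0.5752],
       [-0.9055,  0.2715, -0.3261,  0.0433],
       [-0.3122,  0.094 ,  0.9453, -0.3794],
       [ 0.    ,  0.    ,  0.    ,  1.    ]])}
```

View pics/scene0.png

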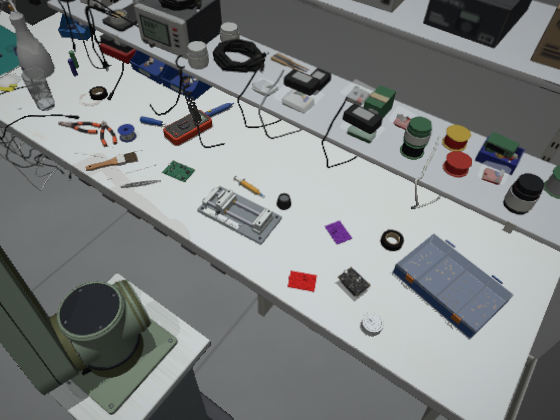

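View pics/top0.png

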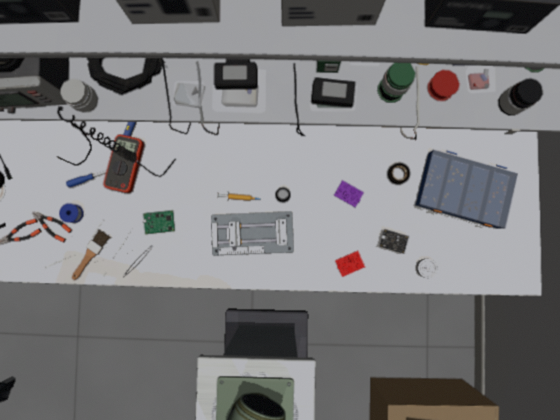

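View pics/wrist0.png

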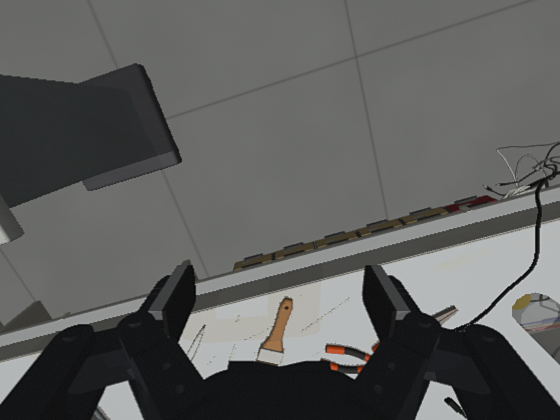

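```bash
python3 - <<'E'
import cv2
t=cv2.imread("pics/top0.png");s=cv2.imread("pics/scene0.png")
a=cv2.resize(t[200:265,200:305],None,fx=7,fy=7,interpolation=cv2.INTER_CUBIC)
b=cv2.resize(s[180:248,190:290],None,fx=7,fy=7,interpolation=cv2.INTER_CUBIC)
cv2.imwrite("pics/za.png",a);cv2.imwrite("pics/zb.png",b)
c=cv2.resize(t[220:280,330:440],None,fx=7,fy=7,interpolation=cv2.INTER_CUBIC)
cv2.imwrite("pics/zc.png",c)
E
cat > h.py <<'E'
from workcell import *
import cv2,numpy as np
np.set_printoptions(precision=4,suppress=True)
def ray(m,uv):
    p=cv2.undistortPoints(np.array([[uv]],float),m["K"],m["distortion"])[0,0]
    E=m["extrinsics"];d=E[:3,:3].T@np.array([p[0],-p[1],-1.]);o=-E[:3,:3].T@E[:3,3]
    return o,d
def onz(m,uv,z):
    o,d=ray(m,uv);return o+d*(z-o[2])/d[2]
def proj(m,P):
    E=m["extrinsics"];P=np.atleast_2d(P);c=P@E[:3,:3].T+E[:3,3];c=c*[1,-1,-1]
    return cv2.projectPoints(c,np.zeros(3),np.zeros(3),m["K"],m["distortion"])[0][:,0]
def R(q):
    from scipy.spatial.transform import Rotation as Ro
    return Ro.from_quat([q[1],q[2],q[3],q[0]]).as_matrix()
def totool(s,v): return R(s["orientation"]).T@np.asarray(v)
E
python3 - <<'E'
from h import *
s=sense();print(R(s["orientation"]))
for n in ["top","scene"]:
    read_camera(n)
    for q in ["holder","jaw","thumb","index","line","seat","board_mid"]:
        print(n,q,[(np.round(d["xyz"],4),round(d["p"],2)) for d in spot_in(n,q)][:4])
print(sense()["t"])
E
```

```text
[[-0.0004 -0.9577  0.2877]
 [-0.0013  0.2877  0.9577]
 [-1.      0.     -0.0014]]
top holder [(array([ 0.4744, -0.3641,  0.0289]), 0.63), (array([0.4894, 0.017 , 0.012 ]), 0.6)]
top jaw [(array([0.4819, 0.0655, 0.0493]), 0.8)]
top thumb [(array([0.4802, 0.0603, 0.0472]), 0.81), (array([ 0.4748, -0.3626,  0.0287]), 0.19)]
top index [(array([0.4802, 0.064 , 0.048 ]), 0.79), (array([0.4871, 0.0163, 0.0101]), 0.38), (array([0.5881, 0.0582, 0.0159]), 0.32), (array([ 0.4749, -0.3624,  0.0273]), 0.28)]
top line [(array([0.4877, 0.0201, 0.0107]), 0.78), (array([0.4824, 0.0639, 0.0504]), 0.47)]
top seat [(array([0.4883, 0.0195, 0.0082]), 0.85)]
top board_mid [(array([ 0.4727, -0.3621,  0.032 ]), 0.83), (array([0.4855, 0.0156, 0.0145]), 0.22)]
scene holder [(array([0.4752, 0.0171, 0.0175]), 0.64)]
scene jaw [(array([0.4807, 0.0635, 0.0432]), 0.77)]
scene thumb [(array([0.4776, 0.0618, 0.0452]), 0.81), (array([0.5831, 0.0617, 0.0115]), 0.44)]
scene index [(array([0.4782, 0.0619, 0.0437]), 0.77), (array([ 0.4034, -0.4534,  0.0233]), 0.22)]
scene line [(array([0.4755, 0.0159, 0.0168]), 0.89), (array([0.4807, 0.0637, 0.0428]), 0.7)]
scene seat [(array([0.4687, 0.0144, 0.0184]), 0.84)]
scene board_mid [(array([ 0.601 , -0.2414, -0.0022]), 0.87), (array([ 0.4103, -0.2501,  0.0038]), 0.77)]
0.95
```

View pics/za.png

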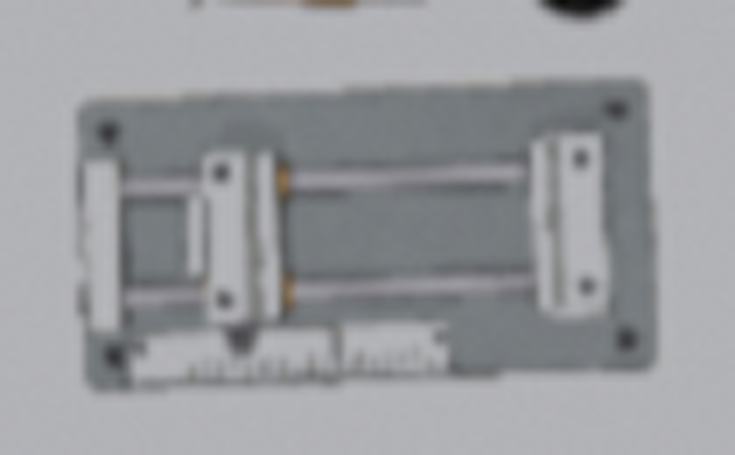

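View pics/zb.png

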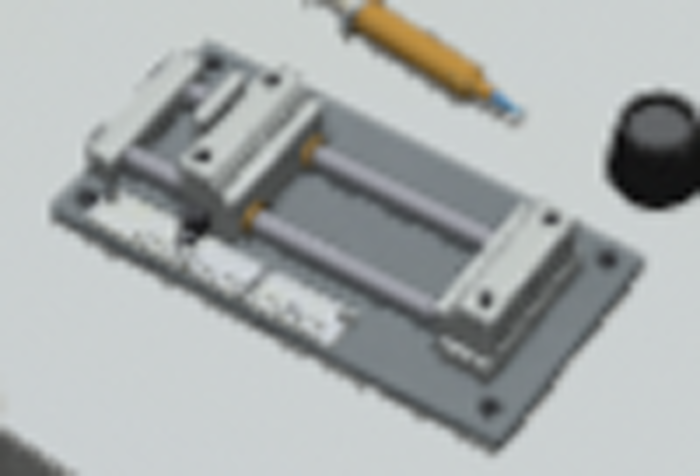

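View pics/zc.png

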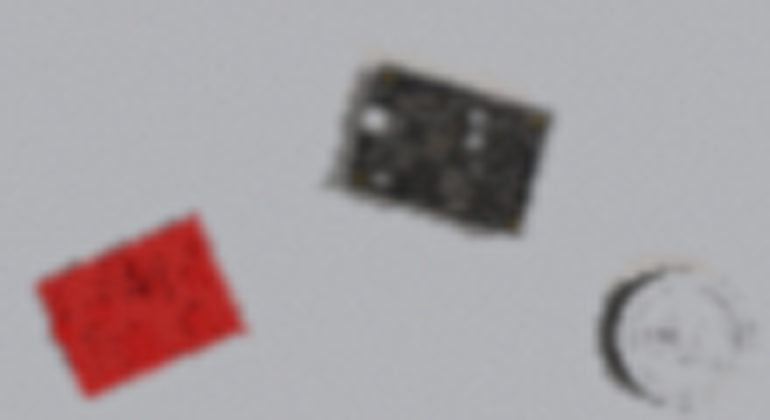

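```bash
python3 - <<'E'
from h import *
s=sense();m=camera_model("wrist");E=m["extrinsics"]
o=-E[:3,:3].T@E[:3,3];T=R(s["orientation"])
print("cam pos in tool",T.T@(o-s["position"]));print("cam axes(x,y,-z) in tool",(T.T@E[:3,:3].T)*[1,1,-1])
m=camera_model("top")
def z(u,v): return (200+u/7-.43,200+v/7-.43)
for n,(u,v),h in [("TL",(80,103),.008),("TR",(648,80),.008),("BR",(655,370),.008),("BL",(92,388),.008),("ptr",(240,350),.017),("line",(337,355),.012),("thumbL",(190,235),.058),("fixedrailTL",(530,140),.0485),("fixTR",(600,135),.0485),("fixBR",(607,315),.0485)]:
    print(n,onz(m,z(u,v),h))
def z(u,v): return (330+u/7-.43,220+v/7-.43)
for u,v in [(365,62),(553,112),(520,238),(330,188)]:
    print(onz(m,z(u,v),.03))
E
```

```text
cam pos in tool [-0.1419  0.083   0.0005]
cam axes(x,y,-z) in tool [[-0.001   0.3261  0.9453]
 [ 0.0003  0.9453 -0.3261]
 [ 1.      0.      0.001 ]]
TL [0.5368 0.1314 0.008 ]
TR [ 0.5511 -0.0907  0.008 ]
BR [ 0.4384 -0.0959  0.008 ]
BL [0.426  0.1226 0.008 ]
ptr [0.4423 0.0644 0.017 ]
line [0.4412 0.0273 0.012 ]
thumbL [0.4852 0.0794 0.058 ]
fixedrailTL [ 0.5241 -0.046   0.0485]
fixTR [ 0.5266 -0.0723  0.0485]
fixBR [ 0.4593 -0.0764  0.0485]
[ 0.5082 -0.3309  0.03  ]
[ 0.4907 -0.4032  0.03  ]
[ 0.4425 -0.3906  0.03  ]
[ 0.4599 -0.3178  0.03  ]
```

```bash
python3 - <<'E'
from h import *
s=sense();print(s["position"]);print(totool(s,np.array([.485,.110,.12])-s["position"]))
T=R(s["orientation"]);a=.06;hy=np.array([-np.sin(a),np.cos(a),0]);c=T.T@hy;print("turn",np.arctan2(-c[1],c[2]))
E
```

```text
[0.1654 0.5507 0.2313]
[ 0.1113 -0.4328 -0.3301]
turn -0.3517529120437217
```

Call:
{"method": "send_rows", "body": {
  "commands": [
    [[0.02,-0.08,-0.06,-0.1,0],[0.05,-0.216,-0.165,-0.2,0],[0.08,-0.33,-0.25,-0.352,0],[0.111,-0.433,-0.33,-0.352,0],[0.111,-0.433,-0.33,-0.352,0],[0.111,-0.433,-0.33,-0.352,0],[0.111,-0.433,-0.33,-0.352,0],[0.111,-0.433,-0.33,-0.352,0],[0.111,-0.433,-0.33,-0.352,0],[0.111,-0.433,-0.33,-0.352,0],[0.111,-0.433,-0.33,-0.352,0],[0.111,-0.433,-0.33,-0.352,0]]
  ],
  "grip_force": 40
}}

```text
t: 2.45
position: [0.4846, 0.1112, 0.1207]
orientation: [0.484, -0.515, 0.484, 0.515]
wrist_force: [-0.0, 1.0, 0.2]
finger_gap: 0.001
```

```bash
python3 - <<'E'
from h import *
s=sense();print(s["position"],s["wrist_force"],s["t"],R(s["orientation"]),s["finger_gap"])
im=read_camera("wrist");cv2.imwrite("pics/w1.png",im[:,:,::-1])
E
```

```text
[0.4846 0.1112 0.1207] [-0.0324  0.9899  0.1825] 2.45 [[ 0.0003 -0.9981 -0.0619]
 [ 0.0004 -0.0619  0.9981]
 [-1.     -0.0003  0.0004]] 0.001255439849672658
```

View pics/w1.png

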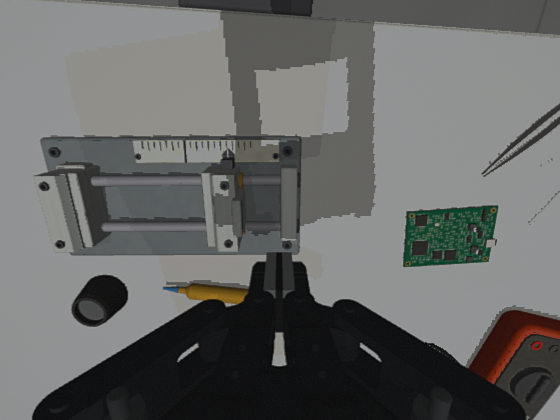

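```bash
python3 - <<'E'
import cv2
t=cv2.imread("pics/w1.png")
cv2.imwrite("pics/zd.png",cv2.resize(t[125:265,120:310],None,fx=4,fy=4,interpolation=cv2.INTER_CUBIC))
E
```

```text
(no output)
```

View pics/zd.png

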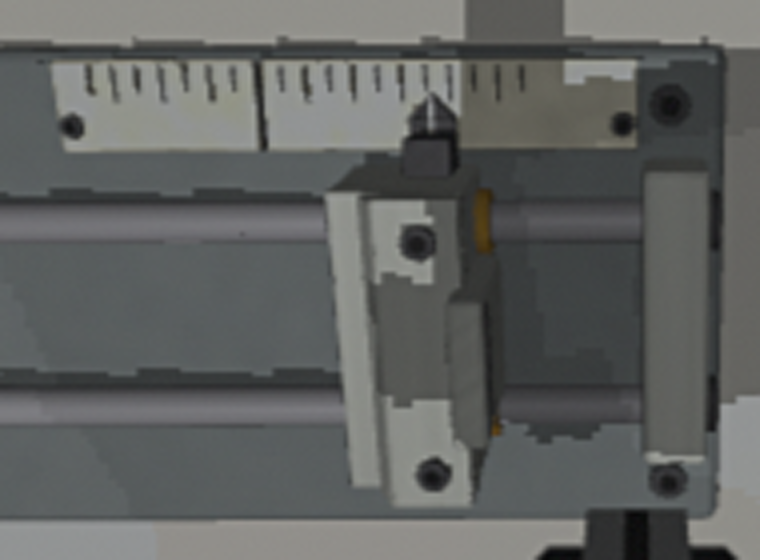

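```bash
python3 - <<'E'
from h import *
m=camera_model("wrist");s=sense();T=R(s["orientation"])
def z(u,v): return (120+u/4-.375,125+v/4-.375)
for n,p,h in [("ptr",(434,94),.017),("linetop",(257,62),.009),("linebot",(263,150),.009),("thumbTopOuterNear",(487,305),.058),("thumbTopOuterFar",(492,440),.058),("endblk",(640,165),.028),("endblkR",(708,170),.028),("baseTR",(720,46),.008),("baseBR",(715,517),.008)]:
    w=onz(m,z(*p),h);print(n,w,T.T@(w-s["position"]))
w=onz(m,(120+487/4,125+305/4),.058)
E
```

```text
ptr [0.4382 0.0669 0.017 ] [ 0.1037  0.0491 -0.0415]
linetop [0.435  0.0282 0.009 ] [ 0.1117  0.0547 -0.0799]
linebot [0.4537 0.0287 0.009 ] [ 0.1117  0.036  -0.0805]
thumbTopOuterNear [0.4697 0.0833 0.058 ] [ 0.0627  0.0166 -0.027 ]
thumbTopOuterFar [0.4966 0.0848 0.058 ] [ 0.0627 -0.0103 -0.0272]
endblk [0.4482 0.11   0.028 ] [0.0927 0.0365 0.001 ]
endblkR [0.4483 0.1238 0.028 ] [0.0927 0.0355 0.0147]
baseTR [0.4257 0.1256 0.008 ] [0.1127 0.0579 0.0179]
baseBR [0.5369 0.134  0.008 ] [ 0.1128 -0.0535  0.0193]
```

Call:
{"method": "send_rows", "body": {
  "commands": [
    [[0.045,0.003,0,0,0],[0.084,0.003,0,0,0],[0.084,0.003,0,0,0],[0.084,0.003,-0.006,0,0],[0.084,0.003,-0.01,0,0],[0.084,0.003,-0.01,0,0],[0.084,0.003,-0.01,0,0]]
  ]
}}

```text
t: 3.38
position: [0.4827, 0.1011, 0.0373]
orientation: [-0.485, 0.516, -0.484, -0.515]
wrist_force: [-0.2, -0.3, -0.4]
finger_gap: -0.001
```

```bash
python3 - <<'E'
from h import *
s=sense();print(s["position"],s["wrist_force"],s["t"],s["finger_gap"])
im=read_camera("wrist");cv2.imwrite("pics/w2.png",im[:,:,::-1])
E
```

```text
[0.4827 0.1011 0.0373] [-0.1854 -0.3153 -0.371 ] 3.375 -0.000862186956333898
```

View pics/w2.png

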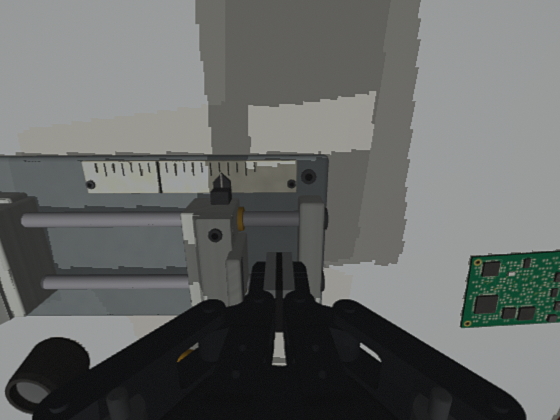

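```bash
python3 - <<'E'
from h import *
t=cv2.imread("pics/w2.png")
cv2.imwrite("pics/ze.png",cv2.resize(t[150:300,70:330],None,fx=3,fy=3,interpolation=cv2.INTER_CUBIC))
E
```

```text
(no output)
```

View pics/ze.png

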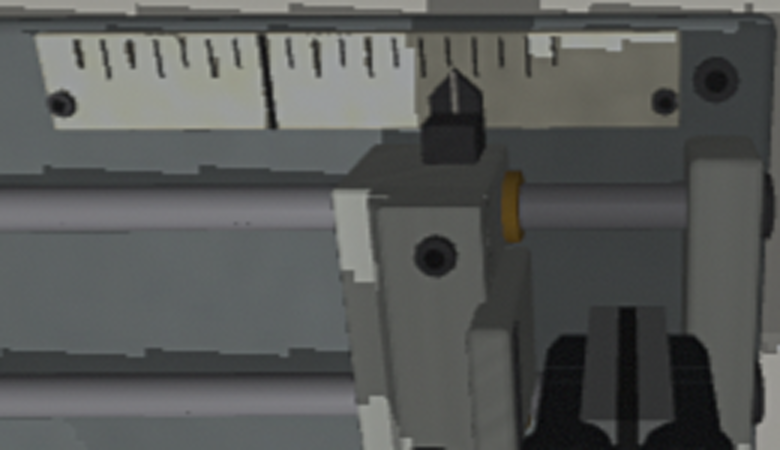

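Call:
{"method": "send_rows", "body": {
  "commands": [
    [[0,0,-0.004,0,0],[0,0,-0.008,0,0],[0,0,-0.012,0,0],[0,0,-0.012,0,0],[0,0,-0.012,0,0]]
  ]
}}

```text
t: 4.05
position: [0.4834, 0.0897, 0.0373]
orientation: [0.485, -0.515, 0.484, 0.515]
wrist_force: [-1.1, 5.7, 1.2]
finger_gap: 0.002
```

```bash
python3 - <<'E'
from h import *
s=sense();print(s["position"],s["wrist_force"],s["t"],s["finger_gap"])
im=read_camera("wrist");t=im[:,:,::-1]
cv2.imwrite("pics/w3.png",cv2.resize(t[150:300,70:330],None,fx=3,fy=3,interpolation=cv2.INTER_CUBIC))
E
```

```text
[0.4834 0.0897 0.0373] [-1.1414  5.7197  1.2206] 4.05 0.0019007840859868123
```

View pics/w3.png

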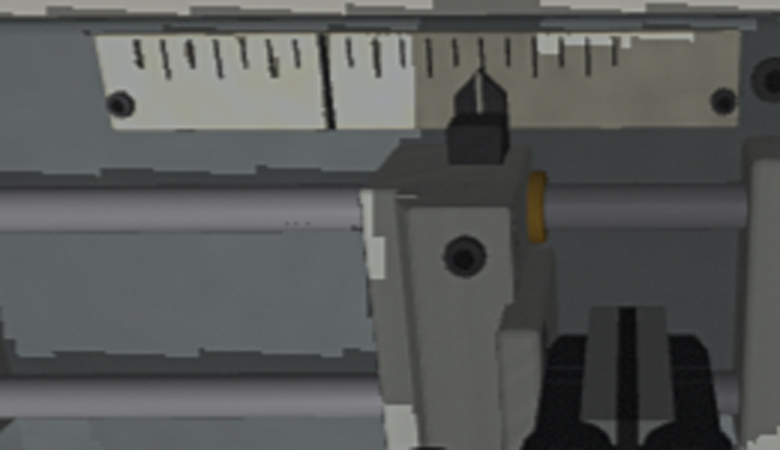

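Call:
{"method": "send_rows", "body": {
  "commands": [
    [[0,0,-0.004,0,0],[0,0,-0.008,0,0],[0,0,-0.012,0,0],[0,0,-0.016,0,0],[0,0,-0.02,0,0],[0,0,-0.023,0,0],[0,0,-0.026,0,0],[0,0,-0.026,0,0]]
  ]
}}

```text
t: 5.1
position: [0.4851, 0.0642, 0.0373]
orientation: [0.486, -0.515, 0.483, 0.515]
wrist_force: [-0.5, 4.6, 2.0]
finger_gap: -0.0
```

```bash
python3 - <<'E'
from h import *
s=sense();print(s["position"],s["wrist_force"],s["t"],s["finger_gap"])
im=read_camera("wrist");t=im[:,:,::-1];cv2.imwrite("pics/w4f.png",t)
cv2.imwrite("pics/w4.png",cv2.resize(t[150:220,200:300],None,fx=7,fy=7,interpolation=cv2.INTER_CUBIC))
E
```

```text
[0.4851 0.0642 0.0373] [-0.5194  4.6247  1.9834] 5.1 -0.0001514807705881387
```

View pics/w4.png

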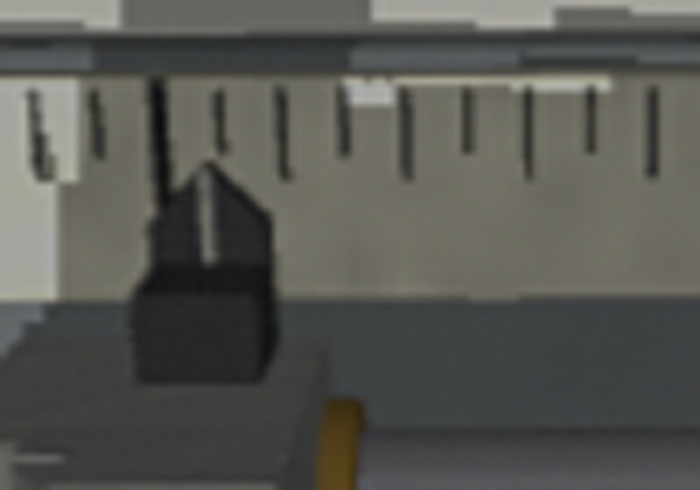

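Call:
{"method": "send_rows", "body": {
  "commands": [
    [[0,0,-0.0015,0,0],[0,0,-0.003,0,0],[0,0,-0.003,0,0],[0,0,0.003,0,0],[-0.03,0,0.003,0,0],[-0.05,0,-0.028,0,0],[-0.05,0,-0.031,0,0],[-0.05,0,-0.031,0,0],[-0.05,0,-0.031,0,0]]
  ]
}}

```text
t: 6.28
position: [0.4861, 0.0336, 0.0863]
orientation: [0.485, -0.514, 0.484, 0.516]
wrist_force: [0.1, 0.2, 0.3]
finger_gap: -0.002
```

```bash
python3 - <<'E'
from h import *
s=sense();print(s["position"],s["wrist_force"],s["t"],s["finger_gap"])
im=read_camera("wrist");t=im[:,:,::-1];cv2.imwrite("pics/w5f.png",t)
cv2.imwrite("pics/w5.png",cv2.resize(t[130:210,225:325],None,fx=7,fy=7,interpolation=cv2.INTER_CUBIC))
E
```

```text
[0.4861 0.0336 0.0863] [0.0897 0.1599 0.3121] 6.275 -0.0023756537719470602
```

View pics/w5.png

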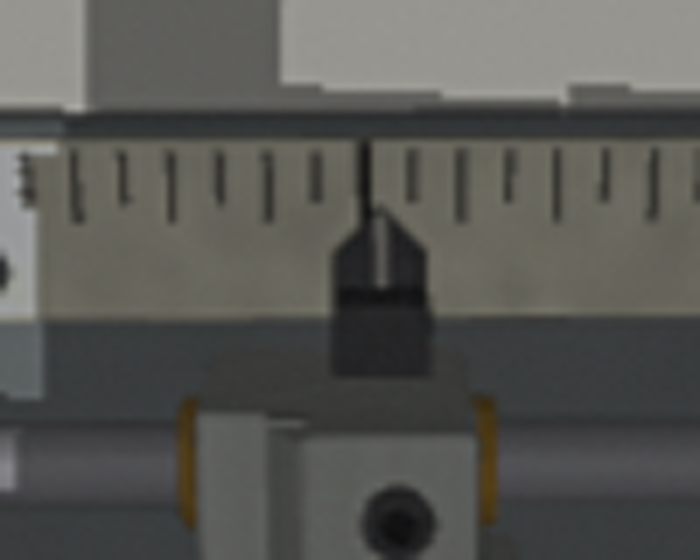

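View pics/w5f.png

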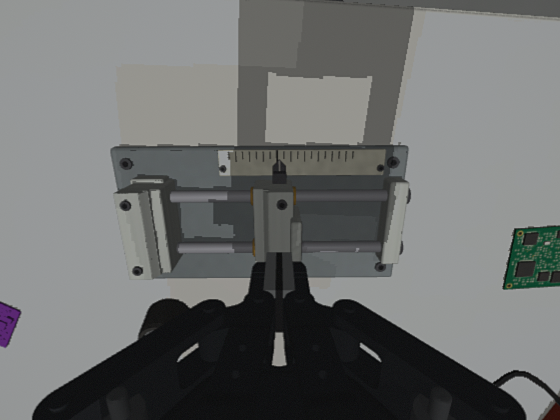

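Call:
{"method": "send_rows", "body": {
  "commands": [
    [[0,0,0.038,0,0],[0.03,0,0.038,0,0],[0.049,0,0.036,0,0],[0.049,0,0.032,0,0],[0.049,0,0.029,0,0],[0.049,0,0.0275,0,0],[0.049,0,0.0265,0,0],[0.049,0,0.0265,0,0],[0.049,0,0.0265,0,0]]
  ]
}}

```text
t: 7.45
position: [0.4852, 0.061, 0.0381]
orientation: [0.486, -0.514, 0.483, 0.515]
wrist_force: [-0.2, 5.7, -0.4]
finger_gap: -0.002
```

```bash
python3 - <<'E'
from h import *
s=sense();print(s["position"],s["wrist_force"],s["t"],s["finger_gap"])
im=read_camera("wrist");t=im[:,:,::-1];cv2.imwrite("pics/w6f.png",t)
cv2.imwrite("pics/w6.png",cv2.resize(t[150:220,200:300],None,fx=7,fy=7,interpolation=cv2.INTER_CUBIC))
E
```

```text
[0.4852 0.061  0.0381] [-0.2249  5.6992 -0.4081] 7.45 -0.0016557882301980362
```

View pics/w6.png

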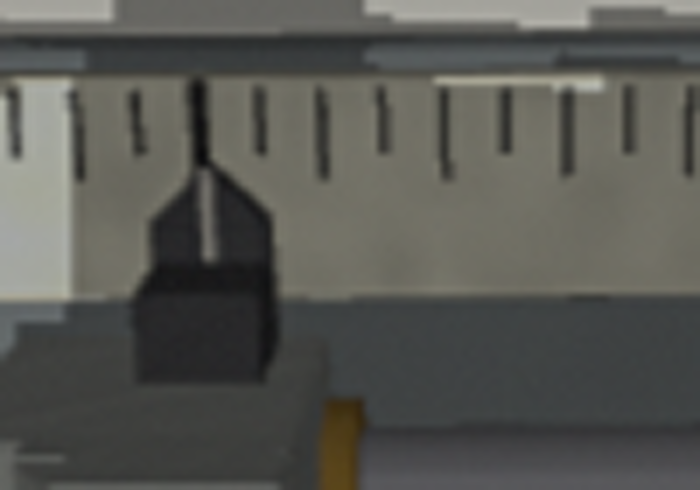

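Call:
{"method": "send_rows", "body": {
  "commands": [
    [[0,0,0.006,0,0],[-0.03,0,0.006,0,0],[-0.049,0,-0.024,0,0],[-0.049,0,-0.027,0,0],[-0.049,0,-0.027,0,0],[-0.049,0,-0.027,0,0]]
  ]
}}

```text
t: 8.25
position: [0.4861, 0.0344, 0.0863]
orientation: [0.486, -0.514, 0.483, 0.516]
wrist_force: [-0.5, 1.3, 0.7]
finger_gap: -0.003
```

```bash
python3 - <<'E'
from h import *
s=sense();print(s["position"],s["wrist_force"],s["t"],s["finger_gap"],R(s["orientation"]))
im=read_camera("wrist");t=im[:,:,::-1];cv2.imwrite("pics/w7f.png",t)
cv2.imwrite("pics/w7.png",cv2.resize(t[140:190,240:310],None,fx=10,fy=10,interpolation=cv2.INTER_CUBIC))
E
```

```text
[0.4861 0.0344 0.0863] [-0.5353  1.2784  0.694 ] 8.25 -0.0034253337378623077 [[-0.0001 -0.9982 -0.0606]
 [ 0.0044 -0.0606  0.9982]
 [-1.     -0.0002  0.0044]]
```

View pics/w7.png

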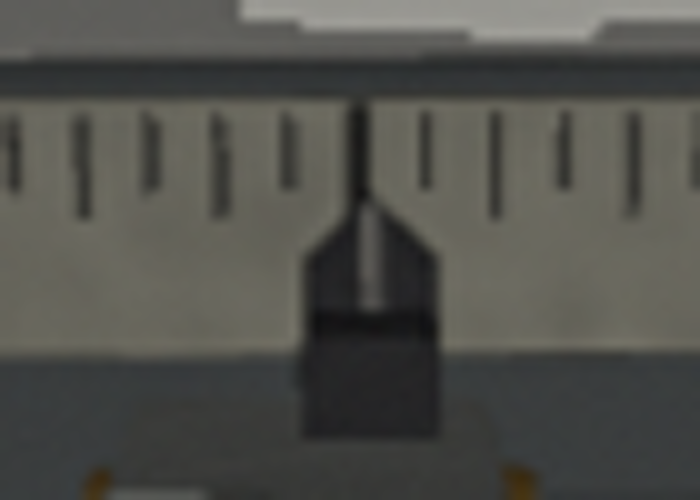

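```bash
cat > prof.py <<'E'
import sys,cv2,numpy as np
t=cv2.imread(sys.argv[1]).astype(int).sum(2)
for r in range(150,180): print(r,t[r,265:290])
E
python3 prof.py pics/w7f.png
```

```text
150 [279 279 284 279 285 290 285 286 282 242 152 163 264 285 286 287 292 282
 291 293 287 284 287 286 279]
151 [305 307 304 231 287 309 308 306 306 222 100 122 271 300 297 303 299 201
 273 301 299 297 297 290 195]
152 [298 302 301 186 226 289 300 303 299 213  99 114 271 301 295 297 297 166
 264 298 298 292 294 289 163]
153 [297 304 300 179 213 287 297 297 300 213  91 115 269 297 294 299 297 163
 268 298 294 292 296 292 162]
154 [296 300 297 179 209 284 293 296 298 213  94 112 271 297 294 300 300 166
 268 303 297 294 292 291 161]
155 [298 300 298 179 212 282 294 291 298 212  97 117 271 298 297 302 298 165
 270 303 295 295 294 293 162]
156 [292 300 298 178 208 277 289 292 296 214  95 117 271 298 300 303 301 166
 268 303 297 294 297 291 165]
157 [294 298 296 175 206 278 285 288 294 214  93 117 276 298 300 304 303 169
 270 303 299 295 300 294 163]
158 [291 291 290 185 207 275 287 290 297 214  92 116 273 305 300 305 299 177
 267 304 297 297 301 294 168]
159 [286 287 291 274 277 283 284 288 296 216  91  86 230 292 305 303 301 294
 301 302 300 297 300 298 167]
160 [281 281 283 282 284 280 2
[... 1409 characters left out ...]
  84  80  81  84  82  86  66
 103 282 308 305 302 299 303]
174 [308 310 313 313 275 156 104 106 110 113 108 115 119 118 119 116 115 101
 124 285 312 308 303 303 302]
175 [222 227 228 227 192 125 105 110 116 115 120 118 114 116 113 116 109 108
 111 205 221 217 215 214 216]
176 [181 181 183 185 156 106 109 112 114 116 115 114 117 114 114 112 107 110
 112 170 185 176 180 177 179]
177 [180 181 182 183 150 109 105 116 113 116 114 116 113 112 111 113 114 113
 109 170 180 179 180 181 175]
178 [176 183 182 184 153 117 110 115 115 113 111 111 112 113 113 116 114 109
 112 173 182 182 179 181 181]
179 [180 179 181 184 182 132 110 115 113 112 110 114 115 113 112 108 113 112
 110 167 180 178 180 179 184]
```

Call:
{"method": "send_rows", "body": {
  "commands": [
    [[0,0,0.038,0,0],[0.03,0,0.038,0,0],[0.049,0,0.036,0,0],[0.049,0,0.031,0,0],[0.049,0,0.028,0,0],[0.049,0,0.0265,0,0],[0.049,0,0.025,0,0],[0.049,0,0.025,0,0],[0.049,0,0.025,0,0]]
  ]
}}

```text
t: 9.43
position: [0.4852, 0.0603, 0.0381]
orientation: [0.487, -0.514, 0.483, 0.516]
wrist_force: [-0.2, 4.7, 1.1]
finger_gap: -0.001
```

```bash
python3 - <<'E'
from h import *
s=sense();print(s["position"],s["wrist_force"],s["t"],s["finger_gap"])
im=read_camera("wrist");t=im[:,:,::-1];cv2.imwrite("pics/w8f.png",t)
a=t;b=cv2.imread("pics/w6f.png")
for q in (a,b):
  g=q.astype(int).sum(2)
  for r in (164,168,178,182): print(r,g[r,215:245])
E
```

```text
[0.4852 0.0603 0.0381] [-0.151   4.7457  1.1141] 9.425 -0.0011446921422163848
164 [319 318 322 325 269 148 284 327 324 320 322 323 274 145  47 130 294 321
 315 314 321 325 226 147 296 327 318 313 316 317]
168 [318 316 319 329 323 170 168 292 315 313 313 320 326 181  51  93 294 323
 316 319 323 327 231 125 296 327 322 317 317 323]
178 [309 306 306 304 302 303 309 312 274 181 116 106 115 214 287 185 117 119
 109  92 128 251 320 335 332 327 325 324 327 323]
182 [325 323 321 317 321 317 194 114 105 112 115 110 112 179 316 212 121 116
 116 118 116 116  92 114 308 339 333 330 334 333]
164 [317 325 326 222 123 289 325 320 321 322 322 238 108  57 177 298 318 313
 314 325 324 191 173 301 325 317 315 311 320 315]
168 [318 322 322 273 139 225 302 314 311 312 316 277 146  50 123 293 318 317
 319 327 329 231 144 296 329 320 314 315 320 319]
178 [308 306 303 303 302 306 311 320 316 231 143 104 109 213 320 206 118 120
 116  94 101 208 313 335 331 326 323 325 324 324]
182 [326 319 316 316 317 320 194 106 108 110 111 109 106 169 315 228 132 114
 116 119 120 115 103 118 309 339 334 331 333 332]
```

Call:
{"method": "send_rows", "body": {
  "commands": [
    [[0,0,-0.0006,0,0],[0,0,-0.0012,0,0],[0,0,-0.0012,0,0],[0,0,0.006,0,0],[-0.03,0,0.006,0,0],[-0.049,0,-0.024,0,0],[-0.049,0,-0.027,0,0],[-0.049,0,-0.027,0,0],[-0.049,0,-0.027,0,0]]
  ]
}}

```text
t: 10.6
position: [0.4861, 0.0335, 0.0862]
orientation: [0.486, -0.513, 0.483, 0.516]
wrist_force: [0.1, -0.2, 0.3]
finger_gap: 0.002
```

```bash
python3 - <<'E'
from h import *
s=sense();print(s["position"],s["wrist_force"],s["t"],s["finger_gap"],R(s["orientation"]))
im=read_camera("wrist");t=im[:,:,::-1];cv2.imwrite("pics/w9f.png",t)
cv2.imwrite("pics/w9.png",cv2.resize(t[140:190,240:310],None,fx=10,fy=10,interpolation=cv2.INTER_CUBIC))
g=t.astype(int).sum(2)
for r in range(150,172,2): print(r,g[r,265:290])
E
```

```text
[0.4861 0.0335 0.0862] [ 0.0751 -0.1711  0.287 ] 10.6 0.0015828343407503888 [[-0.     -0.9982 -0.0604]
 [ 0.0059 -0.0604  0.9982]
 [-1.     -0.0003  0.0058]]
150 [279 278 277 280 278 287 285 283 285 285 237 148 162 260 285 283 285 288
 282 290 292 286 286 284 285]
152 [297 295 300 302 186 222 291 301 301 303 214  98 114 272 296 294 299 295
 168 264 300 293 294 294 287]
154 [296 297 301 298 179 212 285 296 297 297 213  92 112 270 294 294 300 299
 167 267 300 297 288 294 291]
156 [291 296 298 296 175 207 279 288 291 296 212  96 113 273 298 297 300 297
 168 268 303 299 295 294 292]
158 [293 292 291 290 184 209 272 284 288 294 217  97 113 275 301 300 303 297
 180 270 303 297 297 300 295]
160 [288 281 282 279 284 283 283 290 295 253 185 167 147 278 313 306 300 301
 301 299 301 300 297 301 297]
162 [287 283 278 281 280 290 294 254 161 106 192 215 138 102 189 285 306 303
 298 298 295 294 295 294 299]
164 [286 285 283 285 287 249 162 106 102 109 200 260 169 103 101 114 190 286
 309 306 304 302 301 301 299]
166 [294 291 292 291 199 115 102 113 108 115 199 258 168 116 110 113  98 127
 282 312 308 310 309 308 309]
168 [305 303 301 305 198 120 110 108 110 108 200 261 171 113 117 112 102 128
 286 313 311 309 308 310 313]
170 [306 304 307 313 209 124 108 113 108 118 208 261 174 117 118 115 103 125
 284 309 303 306 299 306 306]
```

View pics/w9.png

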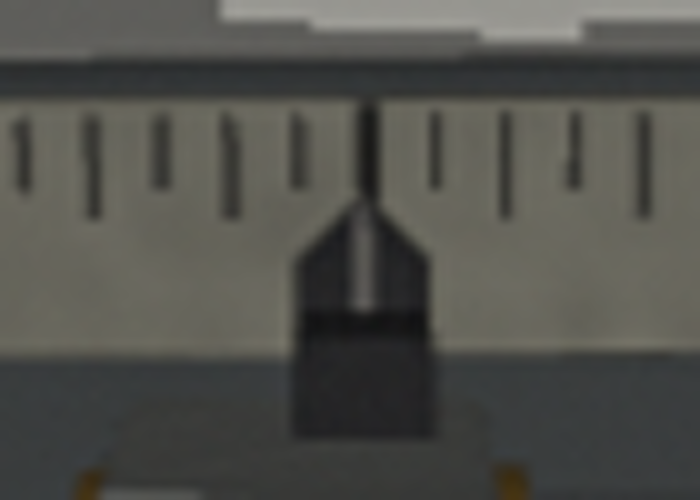

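```bash
python3 - <<'E'
import cv2
t=cv2.imread("pics/w9f.png")
cv2.imwrite("pics/zf.png",cv2.resize(t[140:285,105:305],None,fx=4,fy=4,interpolation=cv2.INTER_CUBIC))
E
```

```text
(no output)
```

View pics/zf.png

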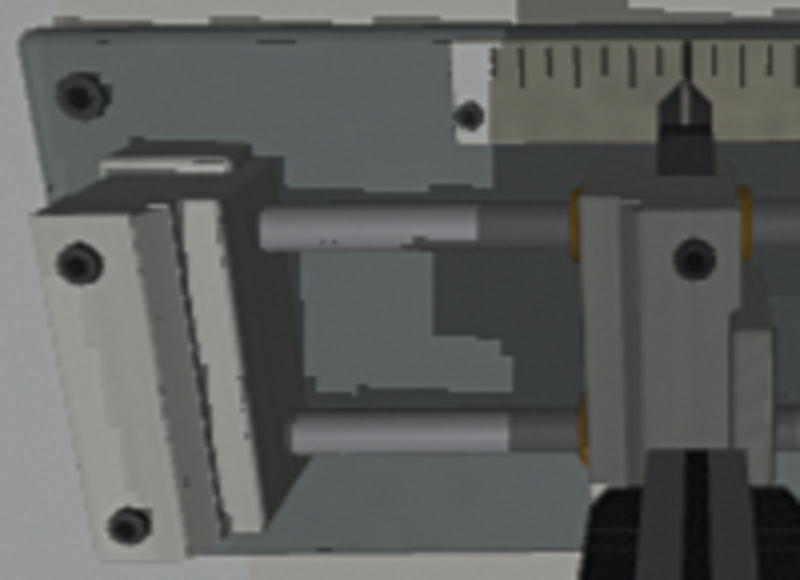

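```bash
cat > hm.py <<'E'
from h import *
m=camera_model("wrist")
def z(u,v): return (105+u/4-.375,140+v/4-.375)
P={}
for n,p,h in [("fLedgeNear",(222,199),.040),("fLedgeFar",(265,531),.040),("fTopInNear",(135,212),.0485),("fTopInFar",(187,558),.0485),("fTopOutNear",(35,215),.0485),("fTopOutFar",(100,561),.0485),("jLedgeNear",(583,197),.040),("jLedgeFar",(590,484),.040),("jTopInNear",(638,208),.0485),("jTopOutNear",(741,208),.0485),("line",(687,60),.009),("ptr",(685,82),.017),("baseTL",(20,32),.008),]:
    P[n]=onz(m,z(*p),h);print(n,P[n])
a=.0608
for d in (P["fLedgeFar"]-P["fLedgeNear"],P["fTopInFar"]-P["fTopInNear"],P["fTopOutFar"]-P["fTopOutNear"]): print(np.arctan2(d[1],d[0]),np.hypot(d[0],d[1]))
hx=np.array([np.cos(a),np.sin(a),0]);hy=np.array([-np.sin(a),np.cos(a),0])
for n in P: print(n,P[n]@hx,P[n]@hy)
E
python3 hm.py
```

```text
fLedgeNear [ 0.4609 -0.046   0.04  ]
fLedgeFar [ 0.5237 -0.0426  0.04  ]
fTopInNear [ 0.4612 -0.0565  0.0485]
fTopInFar [ 0.5245 -0.0534  0.0485]
fTopOutNear [ 0.4627 -0.0723  0.0485]
fTopOutFar [ 0.526  -0.0687  0.0485]
jLedgeNear [0.457  0.0135 0.04  ]
jLedgeFar [0.5106 0.0163 0.04  ]
jTopInNear [0.4559 0.0229 0.0485]
jTopOutNear [0.4549 0.0392 0.0485]
line [0.4384 0.0296 0.009 ]
ptr [0.4411 0.0294 0.017 ]
baseTL [ 0.4407 -0.0934  0.008 ]
0.05419559812519164 0.0628744122367676
0.049538596687665026 0.06331860898714405
0.05771397048962575 0.0634039783284037
fLedgeNear 0.45723377404761484 -0.07391276906405017
fLedgeFar 0.5201068150574081 -0.07432801393138842
fTopInNear 0.4569536451832249 -0.08444100461805745
fTopInFar 0.5202682392049875 -0.08515404593959251
fTopOutNear 0.4574189351910967 -0.10030613627205201
fTopOutFar 0.520822611603369 -0.10050180250967446
jLedgeNear 0.4569932624831934 -0.014317472041294707
jLedgeFar 0.5106110938437808 -0.01473398967147482
jTopInNear 0.45643640982590244 -0.004873980192855571
jTopOutNear 0.4564646163942535 0.011448837033853304
line 0.4393651805835063 0.002891065890183892
ptr 0.44203157040184043 0.0025330613884310257
baseTL 0.43425193392719746 -0.11999802762020166
```

```bash
python3 - <<'E'
from h import *
s=sense();print(s["joint_pos"],s["position"])
T=R(s["orientation"])
b=-.2375
for sg in (1,-1):
    z=sg*np.array([np.cos(b),np.sin(b),0]);c=T.T@z;print("turn",np.arctan2(-c[1],c[2]))
# view pose: camera looking at board
print(totool(s,np.array([.475,-.361,.14])-s["position"]))
E
```

```text
[ 0.0415  0.3302  1.9664  0.0078  0.8447 -1.5952] [0.4862 0.0335 0.0862]
turn 1.8689409017669902
turn -1.2726517518228029
[-0.0561  0.0351 -0.3928]
```

Call:
{"method": "send_rows", "body": {
  "commands": [
    [[-0.05,0,0,0.186,0],[-0.056,0.01,-0.06,0.37,0.07],[-0.056,0.02,-0.12,0.556,0.07],[-0.056,0.03,-0.18,0.74,0.07],[-0.056,0.035,-0.24,0.926,0.07],[-0.056,0.035,-0.3,1.11,0.07],[-0.056,0.035,-0.35,1.297,0.07],[-0.056,0.035,-0.393,1.483,0.07],[-0.056,0.035,-0.393,1.668,0.07],[-0.056,0.035,-0.393,1.853,0.07],[-0.056,0.035,-0.393,1.869,0.07],[-0.056,0.035,-0.393,1.869,0.07]]
  ]
}}

```text
t: 12.15
position: [0.4751, -0.3607, 0.1395]
orientation: [0.702, 0.085, 0.703, -0.081]
wrist_force: [-0.2, 0.2, -0.0]
finger_gap: 0.821
```

```bash
python3 - <<'E'
from h import *
s=sense();print(s["position"],s["wrist_force"],s["t"],s["finger_gap"],R(s["orientation"]),s["joint_pos"])
im=read_camera("wrist");t=im[:,:,::-1];cv2.imwrite("pics/b1.png",t)
E
```

```text
[ 0.4751 -0.3607  0.1395] [-0.1792  0.212  -0.0044] 12.15 0.8206866783942793 [[-0.0005  0.2325  0.9726]
 [ 0.0063  0.9726 -0.2325]
 [-1.      0.006  -0.002 ]] [-0.6711  0.4245  1.6455  0.0052  1.0759 -0.439 ]
```

View pics/b1.png

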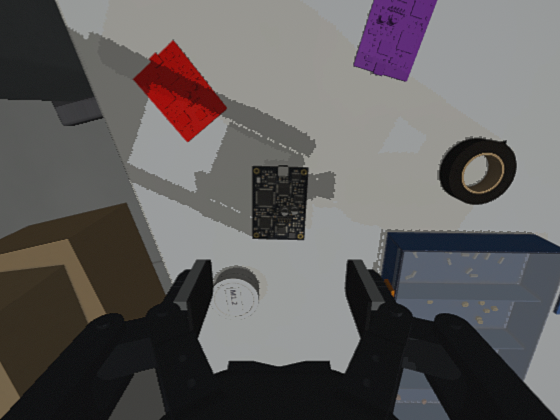

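```bash
python3 - <<'E'
from h import *
t=cv2.imread("pics/b1.png")
cv2.imwrite("pics/zg.png",cv2.resize(t[155:250,240:320],None,fx=6,fy=6,interpolation=cv2.INTER_CUBIC))
E
```

```text
(no output)
```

View pics/zg.png

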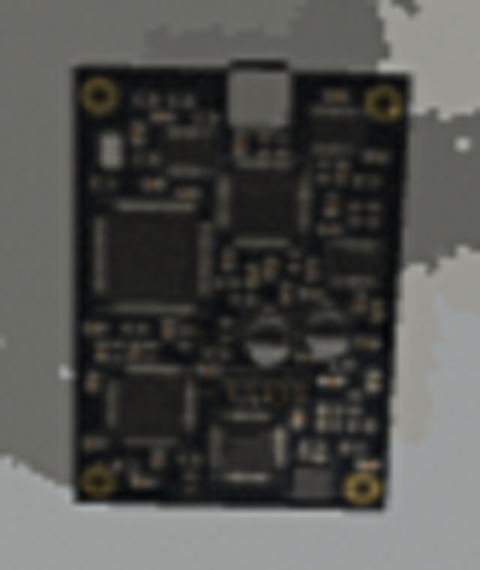

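```bash
python3 - <<'E'
from h import *
m=camera_model("wrist");s=sense();T=R(s["orientation"])
P=np.array([onz(m,(240+u/6-.42,155+v/6-.42),.028) for u,v in [(73,67),(410,74),(385,508),(75,502)]])
print(P);c=P.mean(0);print("mid",c)
L=lambda a,b:np.linalg.norm(P[a]-P[b])
print("edges",L(0,1),L(1,2),L(2,3),L(3,0))
Q=(P-s["position"])@T;print(Q)
d=(Q[0]+Q[1]-Q[2]-Q[3]);print("y axis in tool",d,np.arctan2(d[2],d[1]))
d=(Q[1]+Q[2]-Q[0]-Q[3]);print("x axis in tool",d,np.arctan2(-d[1],d[2]))
print("mid tool",Q.mean(0))
E
```

```text
[[ 0.4616 -0.3211  0.028 ]
 [ 0.5089 -0.3335  0.028 ]
 [ 0.4911 -0.4002  0.028 ]
 [ 0.4439 -0.3878  0.028 ]]
mid [ 0.4764 -0.3606  0.028 ]
edges 0.04888306372287862 0.06904693743174181 0.048829323556131864 0.06904841169032012
[[ 0.1119  0.0348 -0.0223]
 [ 0.1118  0.0338  0.0266]
 [ 0.1114 -0.0352  0.0249]
 [ 0.1115 -0.0342 -0.0239]]
y axis in tool [0.0008 0.1381 0.0034] 0.02471080370114946
x axis in tool [-0.0002 -0.002   0.0977] 0.0203867687063507
mid tool [ 0.1117 -0.0002  0.0013]
```

Call:
{"method": "send_rows", "body": {
  "commands": [
    [[0.05,0,0.001,0.0225,0.07],[0.09,0,0.001,0.0225,0.07],[0.115,0,0.001,0.0225,0.07],[0.124,0,0.001,0.0225,0.07],[0.124,0,0.001,0.0225,0.07],[0.124,0,0.001,0.0225,0.07]]
  ],
  "grip_force": 25
}}

```text
t: 12.95
position: [0.4769, -0.3608, 0.0169]
orientation: [0.702, 0.092, 0.701, -0.089]
wrist_force: [0.3, -0.3, 0.1]
finger_gap: 0.817
```

```bash
python3 - <<'E'
from h import *
s=sense();print(s["position"],s["wrist_force"],s["t"],s["finger_gap"])
im=read_camera("wrist");t=im[:,:,::-1];cv2.imwrite("pics/b2.png",t)
E
```

```text
[ 0.4769 -0.3608  0.0169] [ 0.3181 -0.2664  0.0815] 12.95 0.8174788779947544
```

View pics/b2.png

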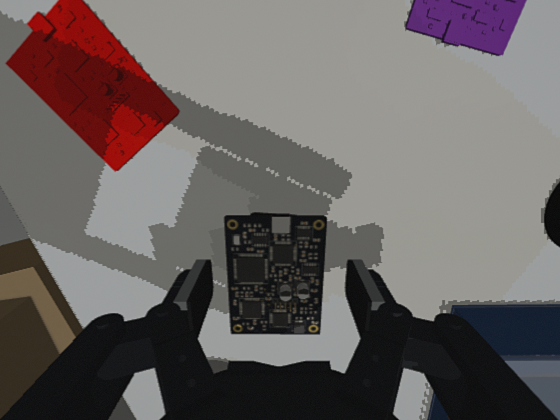

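Call:
{"method": "send_rows", "body": {
  "commands": [
    [[0,0,0,0,0.06],[0,0,0,0,0.052],[0,0,0,0,0.045],[0,0,0,0,0.045],[0,0,0,0,0.045],[0,0,0,0,0.045]]
  ],
  "grip_force": 25
}}

```text
t: 13.75
position: [0.4771, -0.3611, 0.0178]
orientation: [0.702, 0.092, 0.701, -0.089]
wrist_force: [-0.9, 0.6, 5.6]
finger_gap: 0.571
```

```bash
python3 - <<'E'
from h import *
s=sense();print(s["position"],s["wrist_force"],s["t"],s["finger_gap"]*.0854)
im=read_camera("wrist");t=im[:,:,::-1];cv2.imwrite("pics/b3.png",t)
E
```

```text
[ 0.4771 -0.3611  0.0178] [-0.9128  0.5721  5.6183] 13.75 0.04875384999306425
```

View pics/b3.png

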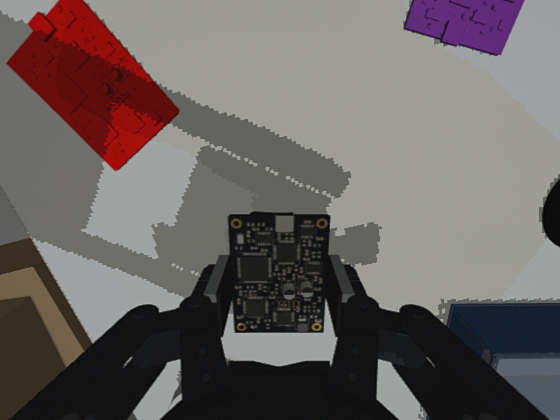

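Call:
{"method": "send_rows", "body": {
  "commands": [
    [[-0.01,0,0,0,0.045],[-0.03,0,0,0,0.045],[-0.06,0,0,0,0.045],[-0.1,0,0,0,0.045],[-0.1,0,0,0,0.045]]
  ]
}}

```text
t: 14.42
position: [0.4787, -0.3629, 0.1216]
orientation: [0.704, 0.091, 0.698, -0.091]
wrist_force: [-0.2, -0.8, -0.8]
finger_gap: 0.568
```

```bash
cat > look.py <<'E'
from h import *
import sys
s=sense();print(s["position"],s["wrist_force"],s["t"],s["finger_gap"]*.0854);print(R(s["orientation"]))
im=read_camera("wrist");t=im[:,:,::-1];cv2.imwrite(f"pics/{sys.argv[1]}.png",t)
E
python3 look.py b4
```

```text
[ 0.4787 -0.3629  0.1216] [-0.15   -0.7877 -0.8286] 14.425 0.04849945192507674
[[ 0.0087  0.2544  0.9671]
 [-0.001   0.9671 -0.2544]
 [-1.      0.0013  0.0086]]
```

View pics/b4.png

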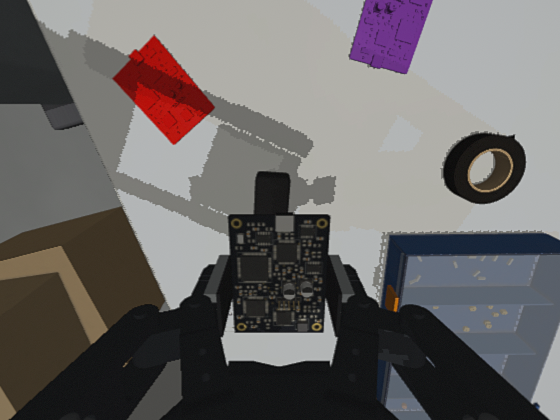

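```bash
cat > brd.py <<'E'
from h import *
m=camera_model("wrist");s=sense();T=R(s["orientation"]);p0=s["position"]
C=[(229,215),(330,214),(323.5,332),(233.5,332.5)]
for x in (-.008,-.0105,-.013):
    Q=[]
    for uv in C:
        o,d=ray(m,uv);o=T.T@(o-p0);d=T.T@d;Q.append(o+d*(x-o[0])/d[0])
    Q=np.array(Q);e=[np.linalg.norm(Q[i]-Q[(i+1)%4]) for i in range(4)]
    print(x,Q.mean(0),np.array(e))
    d=(Q[0]+Q[1]-Q[2]-Q[3]);print(" yawY",np.arctan2(d[2],d[1]))
    d=(Q[1]+Q[2]-Q[0]-Q[3]);print(" yawX",np.arctan2(-d[1],d[2]))
E
python3 brd.py
python3 - <<'E'
import cv2
t=cv2.imread("pics/b4.png")
cv2.imwrite("pics/zh.png",cv2.resize(t[205:345,210:350],None,fx=4,fy=4,interpolation=cv2.INTER_CUBIC))
E
```

```text
-0.008 [-0.008  -0.001   0.0012] [0.049  0.0709 0.0507 0.0707]
 yawY 0.006694421623845203
 yawX -0.008606595706980835
-0.0105 [-0.0105  0.0006  0.0012] [0.0481 0.0696 0.0498 0.0694]
 yawY 0.006694421623845236
 yawX -0.008606595706980835
-0.013 [-0.013   0.0022  0.0012] [0.0472 0.0682 0.0488 0.0681]
 yawY 0.006694421623845242
 yawX -0.008606595706980691
```

View pics/zh.png

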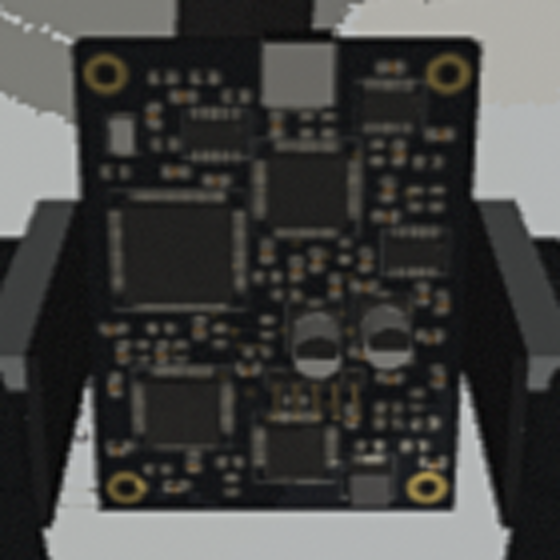

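```bash
python3 - <<'E'
from h import *
s=sense();print(totool(s,np.array([.4903,-.015,.095])-s["position"]))
E
```

```text
[ 0.0251  0.3387 -0.076 ]
```

Call:
{"method": "send_rows", "body": {
  "commands": [
    [[0,0.04,-0.01,-0.05,0.045],[0,0.09,-0.02,-0.12,0.045],[0,0.14,-0.032,-0.19,0.045],[0,0.19,-0.044,-0.26,0.045],[0,0.24,-0.055,-0.314,0.045],[0,0.29,-0.066,-0.314,0.045],[0.01,0.325,-0.073,-0.314,0.045],[0.02,0.338,-0.076,-0.314,0.045],[0.025,0.3387,-0.076,-0.314,0.045],[0.025,0.3387,-0.076,-0.314,0.045],[0.025,0.3387,-0.076,-0.314,0.045]]
  ]
}}

```text
t: 15.85
position: [0.4905, -0.0161, 0.0952]
orientation: [0.709, -0.019, 0.705, 0.02]
wrist_force: [0.0, -0.5, -0.3]
finger_gap: 0.572
```

```bash
python3 look.py c1; python3 - <<'E'
import cv2
t=cv2.imread("pics/c1.png")
cv2.imwrite("pics/zi.png",cv2.resize(t[100:345,170:400],None,fx=3,fy=3,interpolation=cv2.INTER_CUBIC)[:600])
E
```

```text
[ 0.4905 -0.0161  0.0952] [ 0.023  -0.4634 -0.3363] 15.85 0.048860764266954945
[[ 0.0055 -0.0552  0.9985]
 [ 0.0015  0.9985  0.0552]
 [-1.      0.0012  0.0056]]
```

View pics/c1.png

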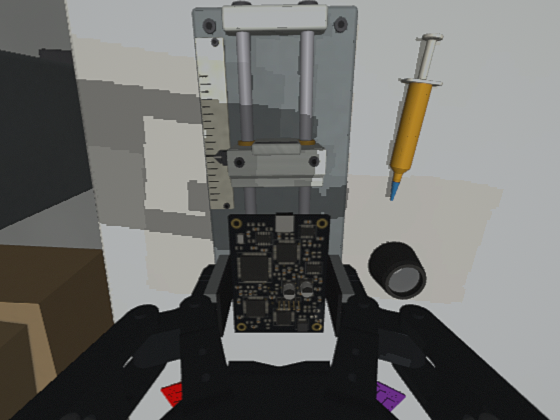

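View pics/zi.png

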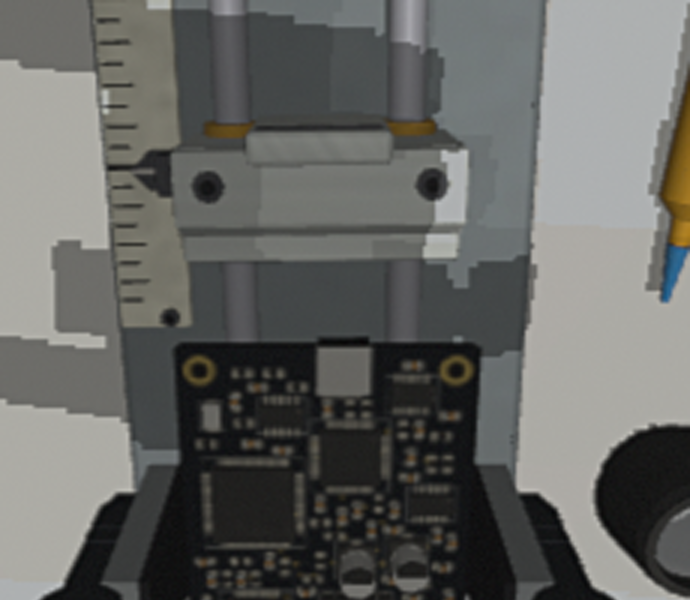

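```bash
cat > c1.py <<'E'
from h import *
m=camera_model("wrist");s=sense();T=R(s["orientation"])
def z(u,v): return (170+u/3-.33,100+v/3-.33)
for n,p,h in [("ledgeL",(188,261),.04),("ledgeR",(457,260),.04),("topInL",(183,231),.0485),("topInR",(462,232),.0485),("railEndL",(172,180),.0485),("railEndR",(470,180),.0485)]:
    w=onz(m,z(*p),h);print(n,w,T.T@(w-s["position"]))
E
python3 c1.py; sed -i 's/^C=.*/C=[(228.7,214.7),(329.8,214.7),(324,332),(234,332)]/' brd.py; python3 brd.py
```

```text
ledgeL [0.4584 0.0133 0.04  ] [ 0.0552  0.0309 -0.0308]
ledgeR [0.5204 0.0168 0.04  ] [0.0556 0.0311 0.0313]
topInL [0.4585 0.0223 0.0485] [ 0.0467  0.04   -0.0302]
topInR [0.5193 0.0254 0.0485] [0.0471 0.0397 0.0308]
railEndL [0.4561 0.0333 0.0485] [ 0.0467  0.0511 -0.0319]
railEndR [0.5199 0.0368 0.0485] [0.0471 0.0511 0.0319]
-0.008 [-0.008  -0.0013  0.0014] [0.0491 0.0705 0.0507 0.0705]
 yawY 0.001032327688914108
 yawX 0.00021451050329766933
-0.0105 [-0.0105  0.0002  0.0014] [0.0481 0.0692 0.0497 0.0692]
 yawY 0.0010323276889141685
 yawX 0.00021451050329762225
-0.013 [-0.013   0.0018  0.0014] [0.0472 0.0679 0.0488 0.0679]
 yawY 0.0010323276889141802
 yawX 0.000214510503297501
```

Call:
{"method": "send_rows", "body": {
  "commands": [
    [[0.02,0.0013,-0.001,0,0.045],[0.035,0.0013,-0.001,0,0.045],[0.042,0.0013,-0.001,0,0.045],[0.042,0.0013,-0.001,0,0.045],[0.042,0.0013,-0.001,0,0.045]]
  ]
}}

```text
t: 16.52
position: [0.4903, -0.0149, 0.0539]
orientation: [0.709, -0.019, 0.704, 0.02]
wrist_force: [1.2, -0.1, -0.2]
finger_gap: 0.571
```

```bash
python3 look.py c2; python3 - <<'E'
import cv2
t=cv2.imread("pics/c2.png")
cv2.imwrite("pics/zj.png",cv2.resize(t[145:345,200:360],None,fx=4,fy=4,interpolation=cv2.INTER_CUBIC)[:600])
E
```

```text
[ 0.4903 -0.0149  0.0539] [ 1.2428 -0.146  -0.23  ] 16.525 0.04878374978375912
[[ 0.0071 -0.055   0.9985]
 [ 0.0014  0.9985  0.055 ]
 [-1.      0.001   0.0072]]
```

View pics/c2.png

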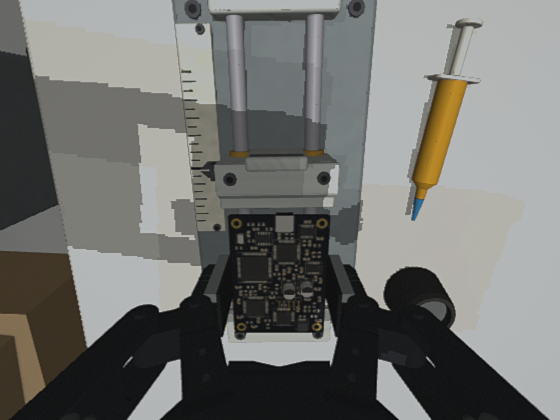

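View pics/zj.png

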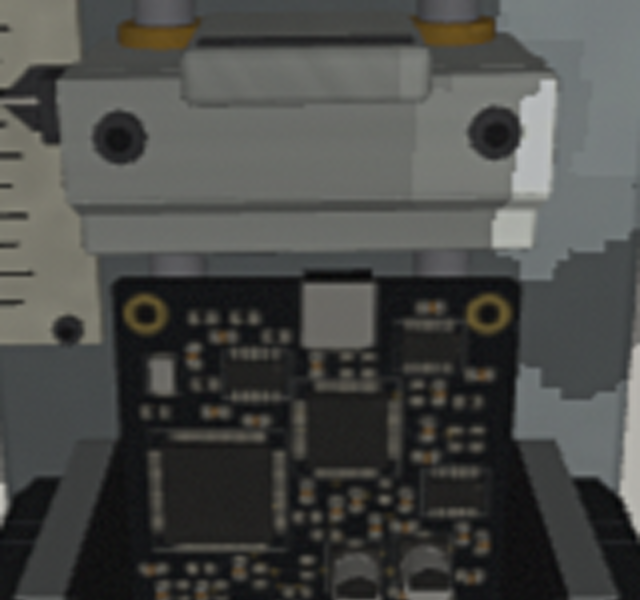

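```bash
python3 - <<'E'
import cv2
t=cv2.imread("pics/c2.png")
cv2.imwrite("pics/zk.png",cv2.resize(t[300:360,215:345],None,fx=6,fy=6,interpolation=cv2.INTER_CUBIC))
E
cat > c2.py <<'E'
from h import *
m=camera_model("wrist");s=sense();T=R(s["orientation"])
def z(u,v): return (200+u/4-.375,145+v/4-.375)
for n,p,h in [("ledgeL",(88,252),.04),("ledgeR",(533,250),.04),("topInL",(66,206),.0485),("topInR",(552,194),.0485),("railEndL",(58,80),.0485),("railEndR",(556,80),.0485)]:
    w=onz(m,z(*p),h);print(n,w,T.T@(w-s["position"]))
w=onz(m,(280,342),.0485);print("fixedOuter",T.T@(w-s["position"]))
E
python3 c2.py;python3 brd.py
```

```text
ledgeL [0.458  0.0135 0.04  ] [ 0.0137  0.03   -0.0307]
ledgeR [0.5203 0.017  0.04  ] [0.0142 0.0301 0.0316]
topInL [0.4567 0.0227 0.0485] [ 0.0053  0.0393 -0.0314]
topInR [0.52   0.0277 0.0485] [0.0057 0.0408 0.032 ]
railEndL [0.4559 0.0392 0.0485] [ 0.0053  0.0558 -0.0313]
railEndR [0.5187 0.0426 0.0485] [0.0057 0.0558 0.0315]
fixedOuter [ 0.0054 -0.0565  0.0021]
-0.008 [-0.008  -0.0014  0.0015] [0.0491 0.0705 0.0507 0.0705]
 yawY 0.0011094575532312905
 yawX 0.0003288492179182746
-0.0105 [-0.0105  0.0002  0.0015] [0.0481 0.0692 0.0497 0.0692]
 yawY 0.001109457553231285
 yawX 0.00032884921791836655
-0.013 [-0.013   0.0018  0.0015] [0.0472 0.0679 0.0488 0.0679]
 yawY 0.0011094575532313556
 yawX 0.00032884921791831743
```

View pics/zk.png

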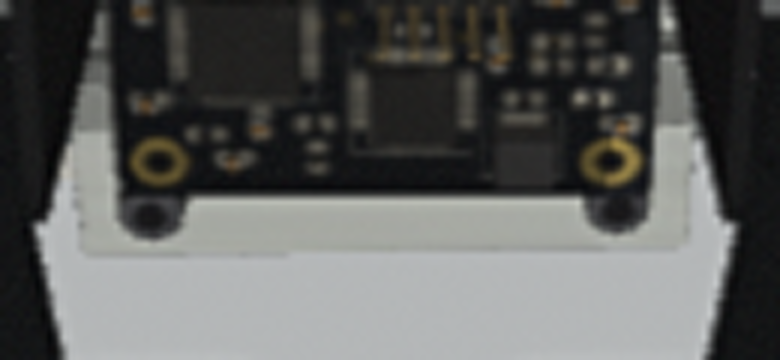

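Call:
{"method": "send_rows", "body": {
  "commands": [
    [[0.006,0.0005,-0.001,0,0.045],[0.011,0.0005,-0.001,0,0.045],[0.015,0.0005,-0.001,0,0.045],[0.0165,0.0005,-0.001,0,0.045],[0.0165,0.0005,-0.001,0,0.045]]
  ]
}}

```text
t: 17.2
position: [0.4893, -0.0143, 0.0373]
orientation: [0.709, -0.019, 0.704, 0.02]
wrist_force: [-0.2, -0.8, 0.2]
finger_gap: 0.568
```

```bash
python3 look.py c3; python3 - <<'E'
import cv2
t=cv2.imread("pics/c3.png")
cv2.imwrite("pics/zl.png",cv2.resize(t[165:350,200:360],None,fx=3.2,fy=3.2,interpolation=cv2.INTER_CUBIC))
E
```

```text
[ 0.4893 -0.0143  0.0373] [-0.2426 -0.8162  0.2108] 17.2 0.048543273358197456
[[ 0.0069 -0.0551  0.9985]
 [ 0.0015  0.9985  0.0551]
 [-1.      0.0011  0.0069]]
```

View pics/zl.png

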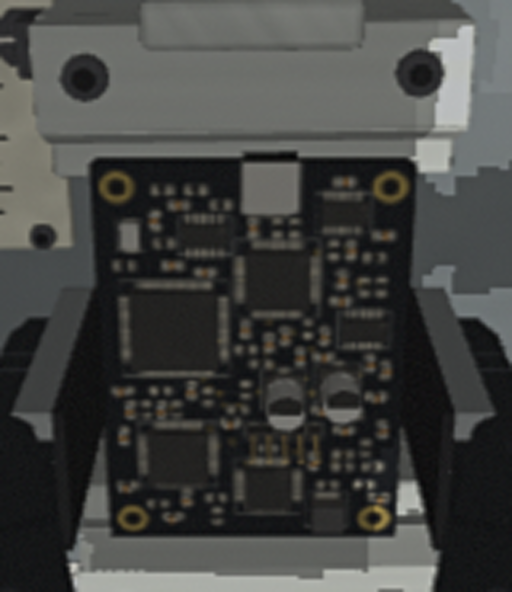

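```bash
cat > c3.py <<'E'
from h import *
m=camera_model("wrist");s=sense();T=R(s["orientation"])
def z(u,v): return (200+u/3.2-.35,165+v/3.2-.35)
for n,p,h in [("jTopIn",(250,139),.0485),("jLedgeSideL",(55,174),.04),("jLedgeSideR",(448,172),.04),("fTopIn",(255,568),.0485),("fTopIn_alt",(255,580),.0485),("fSide",(85,522),.0425)]:
    w=onz(m,z(*p),h);print(n,T.T@(w-s["position"]))
for n,p,x in [("bTopEdge",(200,159),-.0095),("bBotEdge",(250,534),-.0095)]:
    o,d=ray(m,z(*p));o=T.T@(o-s["position"]);d=T.T@d
    for x in(-.009,-.010): print(n,o+d*(x-o[0])/d[0])
E
python3 c3.py; python3 - <<'E'
import cv2
t=cv2.imread("pics/c3.png")
cv2.imwrite("pics/zm.png",cv2.resize(t[300:355,210:350],None,fx=5.5,fy=5.5,interpolation=cv2.INTER_CUBIC))
E
```

```text
jTopIn [-0.011   0.0384  0.0008]
jLedgeSideL [-0.0028  0.0296 -0.0301]
jLedgeSideR [-0.0023  0.0298  0.0322]
fTopIn [-0.0111 -0.0408  0.0016]
fTopIn_alt [-0.0111 -0.0435  0.0016]
fSide [-0.0053 -0.036  -0.0287]
bTopEdge [-0.009   0.0345 -0.0068]
bTopEdge [-0.01    0.0348 -0.0067]
bBotEdge [-0.009  -0.0354  0.0007]
bBotEdge [-0.01   -0.0345  0.0007]
```

View pics/zm.png

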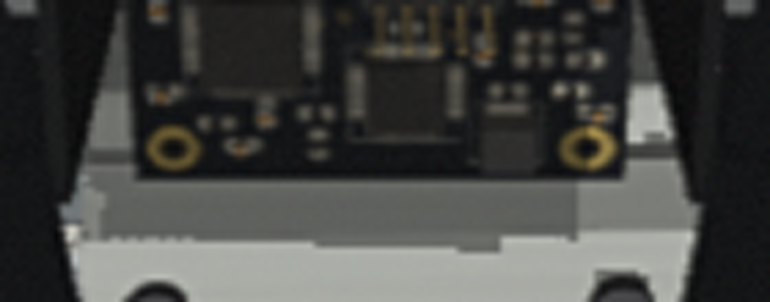

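Call:
{"method": "send_rows", "body": {
  "commands": [
    [[0.0015,0,0,0,0.045],[0.003,0,0,0,0.045],[0.004,0,0,0,0.045],[0.004,0,0,0,0.045]]
  ]
}}

```text
t: 17.75
position: [0.4893, -0.0143, 0.0333]
orientation: [0.709, -0.019, 0.704, 0.02]
wrist_force: [0.1, -0.7, -0.1]
finger_gap: 0.572
```

```bash
python3 look.py c4; python3 - <<'E'
import cv2
t=cv2.imread("pics/c4.png")
cv2.imwrite("pics/zn.png",cv2.resize(t[165:350,200:360],None,fx=3.2,fy=3.2,interpolation=cv2.INTER_CUBIC))
E
```

```text
[ 0.4893 -0.0143  0.0333] [ 0.1313 -0.7201 -0.0529] 17.75 0.04884410090700052
[[ 0.0069 -0.0551  0.9985]
 [ 0.0015  0.9985  0.0551]
 [-1.      0.0011  0.007 ]]
```

View pics/zn.png

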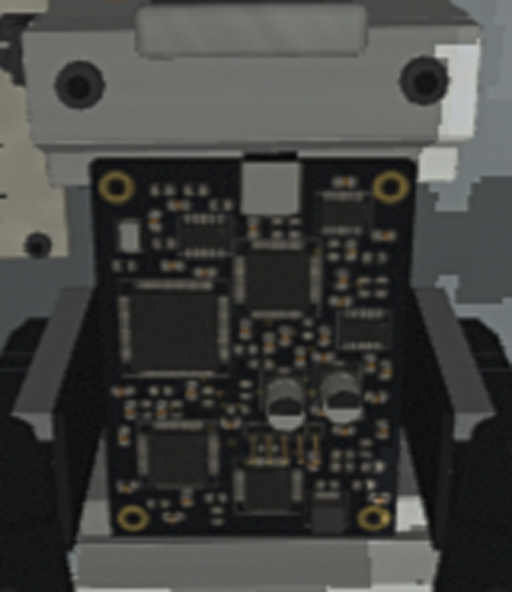

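Call:
{"method": "send_rows", "body": {
  "commands": [
    [[0.0005,0,0,0,0.045],[0.001,0,0,0,0.045],[0.001,0,0,0,0.045]]
  ]
}}

```text
t: 18.18
position: [0.4894, -0.0143, 0.0324]
orientation: [0.709, -0.019, 0.704, 0.02]
wrist_force: [0.0, -0.2, 0.2]
finger_gap: 0.572
```

Call:
{"method": "send_rows", "body": {
  "commands": [
    [[0.0005,0,0,0,0.045],[0.001,0,0,0,0.045],[0.001,0,0,0,0.045]]
  ]
}}

```text
t: 18.55
position: [0.4895, -0.0143, 0.0319]
orientation: [0.709, -0.019, 0.704, 0.02]
wrist_force: [-0.6, -0.4, 4.9]
finger_gap: 0.569
```

Call:
{"method": "send_rows", "body": {
  "commands": [
    [[0,0,0,0,0.052],[0,0,0,0,0.058],[0,0,0,0,0.064],[0,0,0,0,0.07],[0,0,0,0,0.07],[-0.02,0,0,0,0.07],[-0.06,0,0,0,0.07],[-0.06,0,0,0,0.07]]
  ]
}}

```text
t: 19.55
position: [0.4912, -0.0145, 0.0944]
orientation: [0.712, -0.019, 0.702, 0.02]
wrist_force: [0.1, -0.0, 0.0]
finger_gap: 0.817
```

```bash
python3 look.py c5
```

```text
[ 0.4912 -0.0145  0.0944] [ 0.1112 -0.0294  0.0165] 19.55 0.06979361854585281
[[ 0.0138 -0.0552  0.9984]
 [ 0.0011  0.9985  0.0551]
 [-0.9999  0.0003  0.0138]]
```

View pics/c5.png

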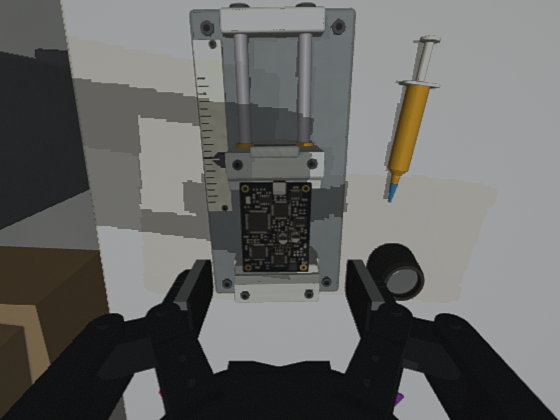

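```bash
python3 - <<'E'
from h import *
t=cv2.imread("pics/c5.png")
cv2.imwrite("pics/zo.png",cv2.resize(t[140:305,195:345],None,fx=3.6,fy=3.6,interpolation=cv2.INTER_CUBIC))
s=sense();d=np.array([.4861,.0335,.11])-s["position"];print(totool(s,d))
c=R(s["orientation"]).T@np.array([-.0605,.998,0]);print(np.arctan2(-c[1],c[2]))
E
```

```text
[-0.0171  0.0481 -0.0009]
-1.5761588251685745
```

View pics/zo.png

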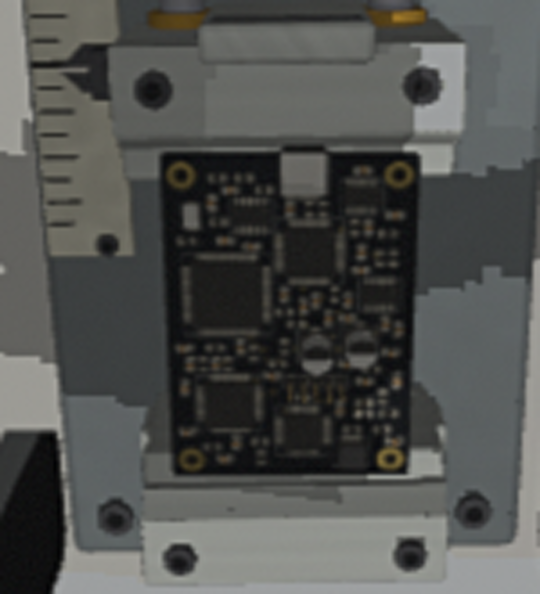

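Call:
{"method": "send_rows", "body": {
  "commands": [
    [[-0.03,0,0,-0.15,0],[-0.04,0.01,0,-0.33,0],[-0.04,0.03,0,-0.51,0],[-0.03,0.048,-0.001,-0.7,0],[-0.017,0.048,-0.001,-0.88,0],[-0.017,0.048,-0.001,-1.06,0],[-0.017,0.048,-0.001,-1.24,0],[-0.017,0.048,-0.001,-1.42,0],[-0.017,0.048,-0.001,-1.576,0],[-0.017,0.048,-0.001,-1.576,0],[-0.017,0.048,-0.001,-1.576,0]]
  ]
}}

```text
t: 20.98
position: [0.4855, 0.0334, 0.1093]
orientation: [-0.488, 0.516, -0.483, -0.512]
wrist_force: [-0.1, -0.1, 0.4]
finger_gap: 0.001
```

```bash
python3 look.py d1; python3 - <<'E'
import cv2
t=cv2.imread("pics/d1.png");g=t.astype(int).sum(2)
cv2.imwrite("pics/zp.png",cv2.resize(t[135:295,130:330],None,fx=4,fy=3.7,interpolation=cv2.INTER_CUBIC))
for r in range(154,182,2): print(r,g[r,263:292])
E
```

```text
[0.4855 0.0334 0.1093] [-0.0764 -0.1059  0.398 ] 20.975 0.00012068335493020272
[[ 0.0088 -0.9983 -0.0582]
 [ 0.0012 -0.0582  0.9983]
 [-1.     -0.0089  0.0007]]
154 [293 203 214 275 287 284 285 281 275 283 290 293 294 191  95 216 297 303
 299 301 293 298 298 297 301 298 207 222 290]
156 [288 243 229 273 282 281 279 280 283 291 292 226 154 239 184 120 188 286
 307 304 299 297 298 296 299 297 251 281 303]
158 [291 286 290 289 283 285 282 288 287 230 146 100 116 241 194 127 100 107
 190 288 309 306 302 299 298 298 300 302 303]
160 [293 292 294 295 293 294 289 259 165 106 104  99 122 244 195 127 108 106
  93 121 284 314 307 304 309 306 308 303 305]
162 [299 303 303 303 303 304 303 218 132 111 108 105 126 245 199 130 111 118
 107 125 286 313 311 308 309 309 312 312 314]
164 [297 298 303 306 307 309 313 222 132 100 105 100 109 200 173 119 103 104
  94 120 286 310 303 304 305 303 306 307 304]
166 [292 295 297 300 301 307 312 227 113  61  68  69  68  70  64  71  68  70
  58  85 230 290 300 300 296 297 297 299 305]
168 [285 287 288 289 292 298 300 195 114 108 110 119 116 120 118 117 117 111
 107 119 248 323 333 332 326 326 327 327 325]
170 [174 173 175 176 176 179 183 131 107 112 113 116 116 112 116 107 116 113
 115 104 137 169 177 175 174 172 174 173 175]
172 [178 176 177 177 181 181 183 148 116 113 113 107 108 109 112 113 112 108
 114 106 134 175 180 177 180 180 182 182 182]
174 [174 174 176 174 173 173 176 136 118 106 107 109 109 107 114 114 111 113
 107 109 132 165 174 174 169 177 181 179 181]
176 [173 172 173 173 171 172 172 149 148 142 138 142 143 145 145 143 144 144
 144 144 162 176 169 170 169 171 176 185 177]
178 [176 176 177 174 171 174 171 172 173 172 172 174 175 175 174 174 177 176
 173 174 175 176 173 173 172 170 177 181 181]
180 [165 162 162 164 164 170 166 165 171 168 166 167 168 164 167 165 165 170
 167 172 170 171 169 168 170 176 147 124 131]
```

View pics/zp.png

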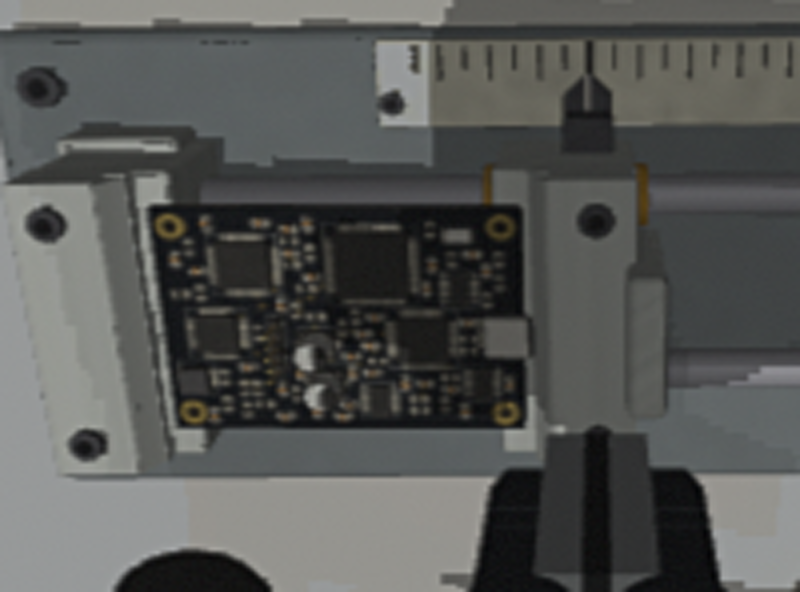

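```bash
python3 -c "
from workcell import *
print(finish_job())"
```

```text
the job is handed in; nothing more can be done
None
```

I closed the sliding rail onto the scribed line, moved the dark board onto the rails' ledges, and handed the job in at about 21 s.

- **Rail:** I pushed the thumb plate with shut fingers in small steps. The last push went slightly further than I intended. From directly above, the pointer tip stands on the 1.6 mm line, about 0.3 mm past its centre. That is within the line's half width of 0.8 mm, but it is not exactly centred. The reading was the same after the board was placed.
- **Board:** I gripped it across its 50 mm edges, component side up, and lowered it until the ledges took a light load of about 5 N. The last pictures show it lying flat and square between the rail walls, with about 7 mm of rail beyond each end.
- **Bystanders:** I moved none of them on purpose and saw no sign that anything else had shifted, but I took no final picture of the whole bench to check.
- **Measurements that disagreed:** The wrist camera read about 1.2 mm off along the jaw direction, judged against the gripped board. I worked around this by measuring the board against the rails in the same picture. My estimates of where the middle lies between the rails differed by up to about 1.5 mm. I relied on the ledge edges and on the visible gaps, which looked even on both sides just before I set the board down.

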